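# Check the sprung pull gauge on its reference feet and fork

## Robot

A 6-joint arm with a two-finger parallel gripper is mounted at the origin on a cart in front of the work surface, level with it; the furniture and walls round the work are solid. World frame = base frame: x ahead of the robot, y to its left, z up, the work surface at z = 0. Lengths are in m, angles in rad, forces in N, time in s.
With the tool pointing down it reaches from about 0.35 to 0.975 m from the base axis. Payload 4.9 kg.
Tool frame: the origin (TCP) lies midway between the tips of the shut fingers; the grasp point (between the pads) lies behind it (manip.grasp_offset is the y of the grasp point in the tool frame, in m); y points along the fingers, z is the direction in which the jaws open and shut, and the axes are right-handed (so a half turn about y gives the same grasp; the last joint's range is limited). The gripper opens to 85 mm and grips with 20 to 120 N. Pads are 22 mm wide; open, the fingers measure 114 mm over their backs; the gripper's body (76 mm by 85 mm) begins 54 mm behind the grasp point. The pads swing forward as they close: fully open they stand 13 mm farther back than shut.
Start: joints at [-1.245, 0.053, 1.613, -0, 1.476, -0.119], TCP at [0.269, -0.564, 0.231] pointing down, gripper open.
Joint ranges: [-3.01, 3.01], [-1.01, 2.22], [0.06, 2.58], [-1.02, 4.17], [0.09, 2.62], [-3.14, 3.14]. Speed limits (rad/s): [2.57, 2.57, 3.14, 3.14, 3.14, 3.14].

## Interface

Orientations are given as a unit quaternion [w, x, y, z].
In Python, from plant import manip gives the robot as it stands. The module is installed in compiled form; this text tells all that it offers.
- The arm moves only by the shell command python3 -m jog 'ROWS'. ROWS is a JSON object of lists of equal length, an entry for each row: "offset": the shift along the world's x, y, z in units of 50 mm (1.0 is 50 mm), a list of three; "angular": the turn, a rotation vector about the world's x, y, z in units of 6 degrees (1.0 is 6 degrees), a list of three; "jaw": the finger opening in mm, from 0 to 85.4. In form: {"offset": [[tx, ty, tz], ...], "angular": [[ax, ay, az], ...], "jaw": [jaw, ...]}. A call has 1 to 12 rows; each row shifts and turns the commanded pose from where the row before left it; what a row does not reach is not made up. A row lasts 1/10 s, in which the tool goes at most 50 mm and 8.59 degrees, less where a joint would pass 70% of its speed; a pose out of reach is approached as far as the arm can. A call is refused whole if a number of a shift passes 1 or a number of a turn 1, either way. A call with a gripper value outside its range is refused whole. The fingers move at their own pace and stop on an object; the grip force is fixed at half the most. Time passes only in rows, so rows that do not move let the fingers close. It gives the time, the measured TCP pose, the force and the opening at its end, in the units of the state.
- manip.state(): the state, without advancing time (a new reading comes with each control period).
- manip.grab_frame(name): name is "scene" or "top" or "wrist"; returns the picture (400x640x3 uint8, blue, green, red); there is no depth.
- manip.camera_model(name): a dict with "fx", "fy", "cx", "cy" (pixels), "rvec" (rotation vector, rad) and "tvec" (3), from world to camera coordinates, as OpenCV has them; the wrist camera has in their place "mount" (4x4, takes a point from camera to tool coordinates, whose origin is the TCP and whose axes are the tool frame's). Camera axes: x right, y down, z forward; pixel columns grow to the right and rows downward; lengths in m; the calibration is good to about 2 mm. A picture is of the moment at which its call begins: read the wrist's pose just before it. camera_model takes no time and is no camera call.
- manip.job_done(): hands the job in, once; it reports no verdict.
The state is a dict: "time": time; "joint_pos": joint angles; "joint_vel": joint speeds; "joint_efforts": joint torques, N m; "tool_pos": TCP position; "tool_rot": TCP orientation; "contact_force": force on the tool from outside, world axes, zero at the start; "ft_torque": the same for the moment, N m; "gripper_width": opening from 0.0 (shut) to 1.0 (fully open).
Only numpy, scipy, OpenCV 4.12 (cv2) and the standard library are available. Lean on these libraries where they do the work, as an engineer would, in place of code of your own. Each camera call takes 0.05 s, during which the arm holds its last target.

## Task

Check the sprung pull gauge: lift it from its cradle by the handle and rest the ball on its rod for a moment on top of the short gauge foot, then on top of the tall one. Then lay the rod in the slot of the fork post with the ball on the far side, and draw the handle back until the ring mark on the rod has just come out of the handle's mouth (rod pulled out 40 mm). Finish while holding it there, pulled against its spring, and leave everything else on the worktop where it is.

Things in the scene. Friction and masses are not known exactly. Their poses are not given: they have to be found in the camera images.
- handle_center (a point): Centre of the loose pull gauge's handle, where to grip it: a level square bar 24 mm wide (y), 28 mm high (z), 120 mm long (x), with a 34 x 34 mm collar, 8 mm thick, at either end; gauge mass about 0.2 kg. x points along the gauge to the ball end, z up. It starts in the cradle with its centre 46 mm above the worktop; the middle 66 mm of its length is free on both sides.
- handle_mouth (a point): Centre of the handle's front face, 60 mm ahead of handle_center along x, out of which the rod comes.
- ball_center (a point): Centre of the steel ball, 22 mm in diameter, on the end of the 8 mm thick rod; x axis along the rod, pointing away from the handle. With the rod in, it lies 137 mm ahead of handle_center (77 mm ahead of the mouth).
- rod (a joint): How far the rod is pulled out of the handle (m): 0 = fully in (start), 0.060 = end stop. Inner spring: 2.3 N at 0, 7.5 N at 0.040; it springs back when let go. A dark ring mark round the rod, 3 mm wide, is hidden in the handle and has just come out of the mouth at 0.040.
- cradle: Fixed low cradle of the gauge: base plate 116 x 56 x 8 mm with two U-shaped saddles, 10 mm thick, centred 38 mm either side of its middle, cheek tops at 50 mm, 3 mm clear of the handle each side. Lift the gauge straight up. Origin under the centre, x along the gauge.
- short_foot: The shorter of two fixed round gauge feet: a pillar 85 mm high on a 58 mm round base; origin under its centre. A sprung plunger on top.
- short_foot_top (a point): Centre of the top face of the short foot's plunger (disc 22 mm in diameter), 85 mm above the worktop; it yields up to 4 mm downward (0.7 N to start, 3.5 N at the stop).
- tall_foot: The taller of the two gauge feet: the same, 125 mm high; origin under its centre.
- tall_foot_top (a point): Centre of the top face of the tall foot's plunger (disc 22 mm in diameter), 125 mm above the worktop; yields like the short one.
- fork: Fixed fork post on an 80 x 64 x 10 mm base: an upright plate, 8 mm thick (x), 44 mm wide (y), with an open-topped slot 13 mm wide from 78 mm up to 120 mm above the worktop; flared prongs above, to 137 mm. Origin on the worktop under the slot, mid-plate; x is square to the plate and points to the far side, where the ball goes; the handle is on the near (-x) side.
- fork_seat (a point): Where the ball's centre sits when the rod lies in the slot and the ball is drawn against the far side of the plate: 13 mm beyond the plate's middle (+x of the fork), 98 mm above the worktop. Axes as the fork's.
- pp_bottle: A bystander, leave it alone: white bottle with a blue cap, 64 mm wide, 130 mm high; origin under its centre.
- tape_black: A bystander, leave it alone: small black tape roll, 51 mm wide, 19 mm high; origin under its centre.
- cap_vial: A bystander, leave it alone: small vial with a blue cap, 27 mm wide, 56 mm high; origin under its centre.
- red_cap_vial: A bystander, leave it alone: small vial with a red cap, 32 mm wide, 75 mm high; origin under its centre.
- driver: A bystander, leave it alone: screwdriver lying on the worktop, 130 mm long, 17 mm thick; origin under its centre.
Things that resemble listed ones, but are neither listed nor needed, are in the scene too. What is shaped like the cradle but yellow is not meant.

How it is judged:
By the outcome, as a careful person would: the job done as asked, in the order asked, and still so for the second after the job is handed in, while the arm keeps its last pose, push and grip.
It also fails if it takes over 56 s, if anything falls off the work surface, if the arm or the gripper's body presses on something with over 40 N, if the wrist force passes 120 N, or if a joint passes its speed limit or range.

## Working session

There is one attempt and no reset: what is moved stays moved. The work goes in short steps, Python scripts to look and compute and a shell command to move; the robot and the scene stay as the last step left them, time stands still between calls to the robot, and variables do not carry over. Pictures are saved under pics/ and viewed, and the job is handed in when it is done.

```bash
mkdir -p pics; python3 - <<'E'
from plant import manip
import cv2
s=manip.state();print(s)
print(manip.grasp_offset)
for n in ("scene","top"):
    cv2.imwrite(f"pics/{n}0.png",manip.grab_frame(n)); print(n,manip.camera_model(n))
print(manip.camera_model("wrist"))
E
```

```text
{'time': 0.0, 'joint_pos': array([-1.24501681e+00,  5.33609188e-02,  1.61427837e+00,  1.06407511e-06,
        1.47603240e+00, -1.18990297e-01]), 'joint_vel': array([-4.13410358e-04,  7.64087549e-05,  3.33389413e-04, -1.41832539e-03,
        3.74270150e-04,  1.38610449e-04]), 'joint_efforts': array([-3.01961472e-04, -3.93685734e+01, -3.70173991e+01, -1.38443775e-04,
        7.14834416e-03, -9.76216057e-06]), 'tool_pos': array([ 0.26871088, -0.56359402,  0.23006985]), 'tool_rot': array([ 0.15588133, -0.15603232,  0.69042452, -0.68896219]), 'contact_force': array([ 0.80403553, -0.24698136,  0.03003514]), 'ft_torque': array([-0.02748524, -0.01085484, -0.00092505]), 'gripper_width': 0.9976556688650251}
-0.0187
scene {'fx': 423.981386267041, 'fy': 423.981386267041, 'cx': 328.5585162006456, 'cy': 210.39204917660808, 'rvec': array([ 0.98241929, -2.5115328 ,  1.02086162]), 'tvec': array([0.38373656, 0.3681849 , 0.82586825])}
top {'fx': 515.5830112205914, 'fy': 515.5830112205914, 'cx': 312.01267005684554, 'cy': 202.77871153259525, 'rvec': array([ 2.10165231, -2.15195232,  0.14455818]), 'tvec': array([-0.01958666,  0.57807296,  1.4601736 ])}
{'fx': 348.62812243924566, 'fy': 348.62812243924566, 'cx': 322.40588212276936, 'cy': 196.57471073861652, 'mount': array([[-5.06531362e-05,  9.60601924e-01,  2.77927942e-01,
        -7.07213103e-02],
       [ 6.51681603e-04, -2.77927852e-01,  9.60601731e-01,
        -1.42478735e-01],
       [ 9.99999786e-01,  2.29778017e-04, -6.11928684e-04,
        -3.17627243e-04],
       [ 0.00000000e+00,  0.00000000e+00,  0.00000000e+00,
         1.00000000e+00]])}
```

View pics/scene0.png

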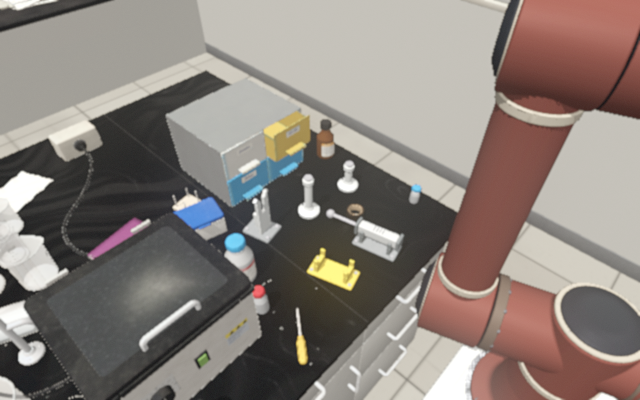

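View pics/top0.png

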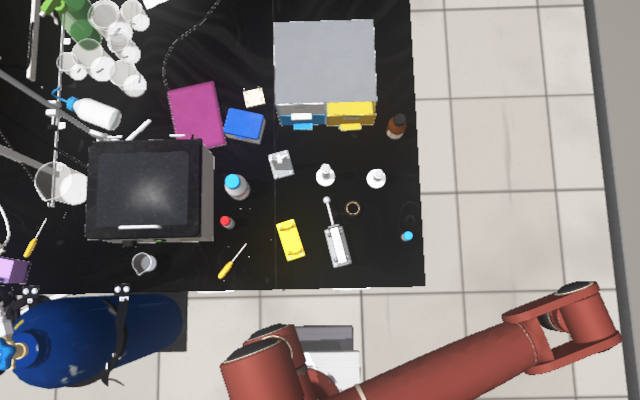

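```bash
cat > h.py <<'E'
import numpy as np,cv2
from plant import manip
from scipy.spatial.transform import Rotation as R
def ext(n):
    m=manip.camera_model(n);Rm=cv2.Rodrigues(np.array(m['rvec']))[0];return m,Rm,np.array(m['tvec'])
def ray(n,u,v):
    m,Rm,t=ext(n);d=Rm.T@np.array([(u-m['cx'])/m['fx'],(v-m['cy'])/m['fy'],1]);return -Rm.T@t,d
def plane(n,u,v,z):
    c,d=ray(n,u,v);return c+d*(z-c[2])/d[2]
def proj(n,p):
    m,Rm,t=ext(n);q=Rm@np.array(p)+t;return np.array([m['fx']*q[0]/q[2]+m['cx'],m['fy']*q[1]/q[2]+m['cy']])
def tri(*obs):
    A=np.zeros((3,3));b=np.zeros(3);L=[]
    for n,u,v in obs:
        c,d=ray(n,u,v);d=d/np.linalg.norm(d);P=np.eye(3)-np.outer(d,d);A+=P;b+=P@c
    x=np.linalg.solve(A,b);return x
def tool(s=None):
    s=s or manip.state();q=s['tool_rot'];return np.array(s['tool_pos']),R.from_quat([q[1],q[2],q[3],q[0]]).as_matrix()
def wray(u,v,p,Rt):
    m=manip.camera_model('wrist');M=m['mount'];d=M[:3,:3]@np.array([(u-m['cx'])/m['fx'],(v-m['cy'])/m['fy'],1])
    return p+Rt@M[:3,3],Rt@d
def wplane(u,v,z,p,Rt):
    c,d=wray(u,v,p,Rt);return c+d*(z-c[2])/d[2]
def wproj(X,p,Rt):
    m=manip.camera_model('wrist');M=m['mount'];t=Rt.T@(np.array(X)-p);q=M[:3,:3].T@(t-M[:3,3])
    return np.array([m['fx']*q[0]/q[2]+m['cx'],m['fy']*q[1]/q[2]+m['cy']])
def crop(im,x0,y0,w,h,k,f):
    cv2.imwrite(f,cv2.resize(im[y0:y0+h,x0:x0+w],None,fx=k,fy=k,interpolation=cv2.INTER_CUBIC))
E
python3 - <<'E'
from h import *
im=cv2.imread('pics/top0.png');crop(im,260,140,160,135,5,'pics/topc.png')
im=cv2.imread('pics/scene0.png');crop(im,230,150,200,150,4,'pics/scenec.png')
p,Rt=tool();print(p,Rt.round(3))
for n in('ball',):print(plane('top',327,200,.046))
E
```

```text
[ 0.2687404  -0.56365976  0.2301788 ] [[-0.903 -0.001  0.43 ]
 [-0.43   0.002 -0.903]
 [-0.    -1.    -0.002]]
[ 0.58453605 -0.07721494  0.046     ]
```

View pics/topc.png

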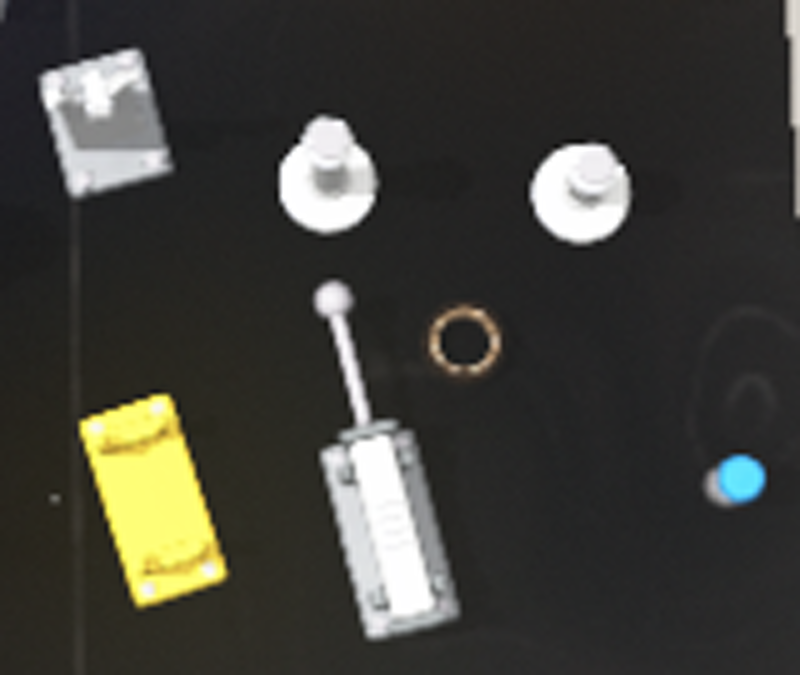

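View pics/scenec.png

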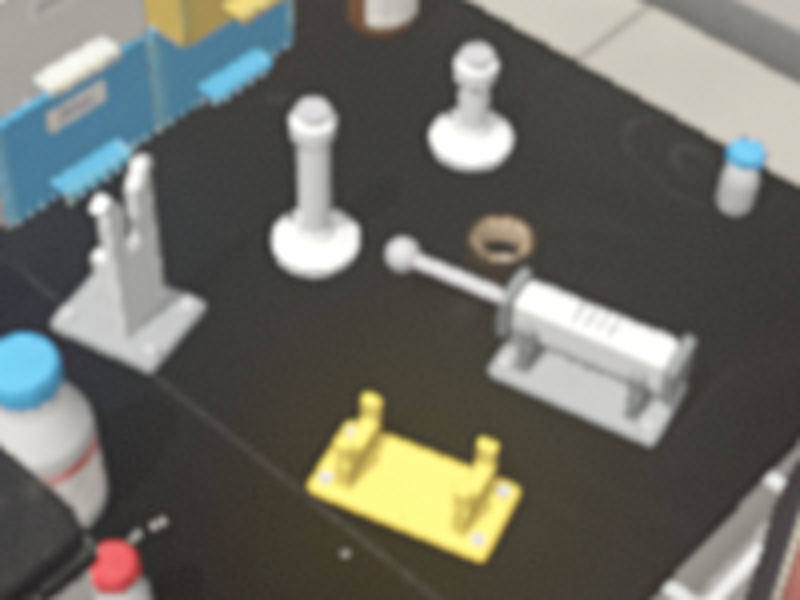

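```bash
python3 - <<'E'
from h import *
T=lambda x,y:('top',260+x/5-.4,140+y/5-.4)
S=lambda x,y:('scene',230+x/4-.4,150+y/4-.4)
for n in('top','scene'):print(n,ray(n,320,200)[0])
print('ball',tri(T(333,299),S(402,254)),plane(*T(333,299),.046))
# handle top outline
print('handle front/back', plane(*T(364,437),.060),plane(*T(415,612),.060))
print('tall',tri(T(329,134),S(314,105)),plane(*T(329,134),.125),plane(*T(327,187),.004),plane(*T(329,160),.06))
print('short',tri(T(597,165),S(478,50)),plane(*T(597,165),.085),plane(*T(581,193),.006))
for c in[(40,75),(139,50),(172,168),(75,198)]:print('forkbase',plane(*T(*c),.010))
for c in[(52,322),(150,370),(207,306)]:print('forkbaseS',plane(*S(*c),.010))
for c in[(101,202),(141,160)]:print('prong',plane(*S(*c),.137))
E
```

```text
top [ 0.3372689  -0.06678469  1.53246482]
scene [0.08560555 0.49435317 0.84448734]
ball [ 0.58525089 -0.07544671  0.04765346] [ 0.58637335 -0.07492551  0.046     ]
handle front/back [ 0.50330553 -0.09054148  0.06      ] [ 0.40282447 -0.11666878  0.06      ]
tall [ 0.6643105  -0.07578373  0.12825556] [ 0.66670763 -0.0746841   0.125     ] [ 0.66221162 -0.07330941  0.004     ] [ 0.66637046 -0.07464926  0.06      ]
short [ 0.65240113 -0.2276289   0.08846863] [ 0.6536577  -0.22771922  0.085     ] [ 0.65394888 -0.22616711  0.006     ]
forkbase [0.73528612 0.09957993 0.01      ]
forkbase [0.74924134 0.03900207 0.01      ]
forkbase [0.67519896 0.02005425 0.01      ]
forkbase [0.65827785 0.07899135 0.01      ]
forkbaseS [0.73304051 0.09845055 0.01      ]
forkbaseS [0.65632124 0.08209056 0.01      ]
forkbaseS [0.66975087 0.01998693 0.01      ]
prong [0.68657441 0.07843532 0.137     ]
prong [0.69652387 0.03815587 0.137     ]
```

```bash
python3 -m jog '{"offset":[[0.36,0.9,0],[0.36,0.9,0],[0.36,0.9,0],[0.36,0.9,0],[0.36,0.9,0],[0.36,0.9,0],[0.36,0.9,0],[0.36,0.9,0],[0.36,0.9,0],[0.36,0.9,0],[0,0,0],[0,0,0]],"angular":[[0,0,-0.2],[0,0,-0.2],[0,0,-0.2],[0,0,-0.2],[0,0,-0.2],[0,0,-0.2],[0,0,-0.2],[0,0,-0.2],[0,0,-0.2],[0,0,-0.2],[0,0,0],[0,0,0]],"jaw":[85,85,85,85,85,85,85,85,85,85,85,85]}'
python3 - <<'E'
from h import *
p,Rt=tool();print(p,Rt.round(4))
im=manip.grab_frame('wrist');cv2.imwrite('pics/w1.png',im);np.savez('w1.npz',p=p,R=Rt)
E
```

```text
time: 1.3
tool_pos: [0.4489, -0.1132, 0.2309]
tool_rot: [-0.084, 0.084, -0.702, 0.702]
contact_force: [0.1, -0.6, -0.4]
gripper_width: 0.997
[ 0.44886127 -0.11320631  0.23086348] [[-9.717e-01 -9.000e-04  2.362e-01]
 [-2.362e-01 -2.000e-04 -9.717e-01]
 [ 9.000e-04 -1.000e+00 -0.000e+00]]
```

View pics/w1.png

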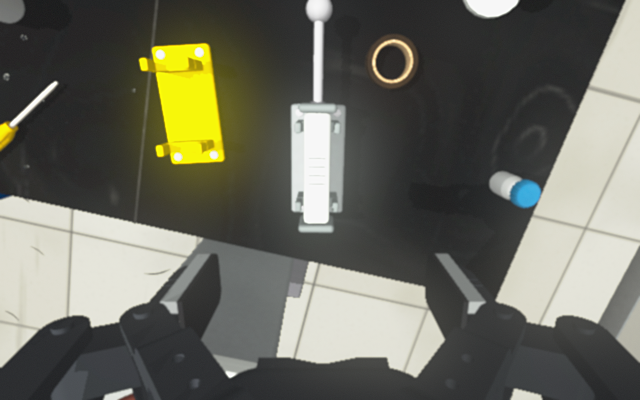

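```bash
python3 - <<'E'
from h import *
im=cv2.imread('pics/w1.png');d=np.load('w1.npz');p,Rt=d['p'],d['R']
g=im.min(axis=2)
for v in(5,9,40,70,95,105,110,115,120,150,200,215,222,226,230):
    row=g[v,270:365].astype(int);print(v,[(270+i) for i in np.where(np.abs(np.diff(row))>35)[0]])
print(g[98:118,317],g[216:236,317])
m=((g>235)*255).astype(np.uint8);m[:,:290]=0;m[:,345:]=0
n,l,st,c=cv2.connectedComponentsWithStats(m)
for i in range(1,n):
    if st[i,4]>60:print(st[i],c[i])
for u,v,z in[(318,9,.046),(317,103,.063),(316,231,.063),(317,113,.06),(316,222,.06)]:print((u,v),wplane(u,v,z,p,Rt))
crop(im,260,0,120,240,2.5,'pics/w1c.png')
E
```

```text
5 [np.int64(305), np.int64(306), np.int64(331)]
9 [np.int64(304), np.int64(305), np.int64(306), np.int64(331)]
40 [np.int64(312), np.int64(313), np.int64(314), np.int64(321), np.int64(322), np.int64(323)]
70 [np.int64(312), np.int64(313), np.int64(321), np.int64(322)]
95 [np.int64(312), np.int64(313), np.int64(320), np.int64(321), np.int64(322)]
105 [np.int64(290), np.int64(291)]
110 [np.int64(289), np.int64(290), np.int64(291)]
115 [np.int64(289), np.int64(290), np.int64(291), np.int64(329)]
120 [np.int64(289), np.int64(290), np.int64(291), np.int64(297), np.int64(303), np.int64(329), np.int64(330)]
150 [np.int64(290), np.int64(291), np.int64(329)]
200 [np.int64(290), np.int64(291), np.int64(295), np.int64(296), np.int64(302), np.int64(303), np.int64(328)]
215 [np.int64(302), np.int64(303), np.int64(327), np.int64(328), np.int64(329)]
222 [np.int64(304), np.int64(326), np.int64(327)]
226 [np.int64(298)]
230 [np.int64(298), np.int64(332)]
[246 247 248 240 194 149 158 184 201 208 206 198 183 163 164 221 248 248
 247 247] [247 247 247 247 248 249 248 189 125 142 176 197 206 204 196 171 123  83
  73  73]
[309   0  15  14 163] [315.77300613   5.49693252]
[314  21   7  81 412] [317.08737864  60.16990291]
[ 303  114   26  109 2614] [315.7723795  167.32631982]
(318, 9) [ 0.58472483 -0.0757761   0.046     ]
(317, 103) [ 0.51024834 -0.0929427   0.063     ]
(316, 231) [ 0.39526004 -0.11939003  0.063     ]
(317, 113) [ 0.50195718 -0.09487261  0.06      ]
(316, 222) [ 0.40305185 -0.11748175  0.06      ]
```

View pics/w1c.png

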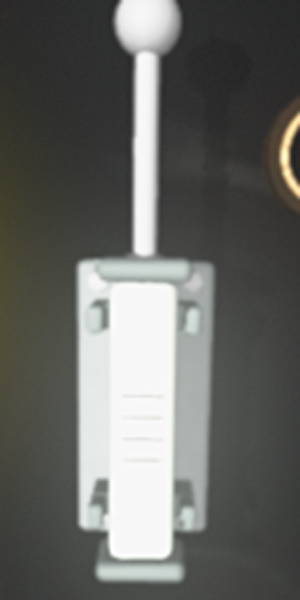

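```bash
python3 -m jog '{"offset":[[0.75,0.5,0.25],[0.75,0.5,0.25],[0.75,0.5,0.25],[0.75,0.5,0.25],[0,0,0],[0,0,0]],"angular":[[0,0,-0.11],[0,0,0],[0,0,0],[0,0,0],[0,0,0],[0,0,0]],"jaw":[60,60,60,60,60,60]}'
python3 - <<'E'
from h import *
p,Rt=tool();print(p,Rt.round(4))
im=manip.grab_frame('wrist');cv2.imwrite('pics/w2.png',im);np.savez('w2.npz',p=p,R=Rt)
E
```

```text
time: 1.95
tool_pos: [0.5992, -0.0157, 0.2807]
tool_rot: [-0.078, 0.079, -0.703, 0.703]
contact_force: [-0.4, -1.1, -0.5]
gripper_width: 0.699
[ 0.59924465 -0.0157173   0.28070304] [[-9.754e-01 -1.300e-03  2.205e-01]
 [-2.205e-01 -4.000e-04 -9.754e-01]
 [ 1.400e-03 -1.000e+00  1.000e-04]]
```

View pics/w2.png

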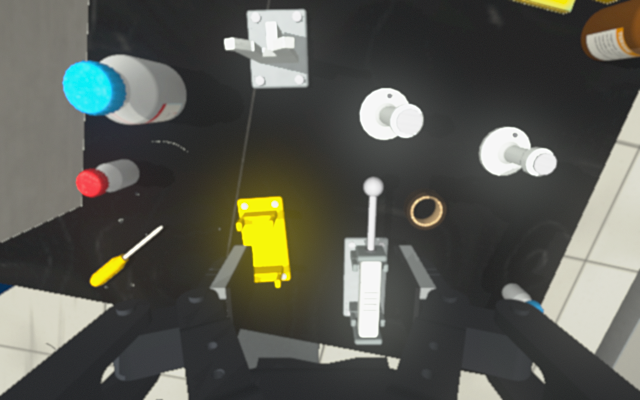

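```bash
python3 - <<'E'
from h import *
im=cv2.imread('pics/w2.png')
crop(im,215,0,105,100,7,'pics/w2f.png');crop(im,350,70,220,120,3.6,'pics/w2t.png')
E
```

```text
(no output)
```

View pics/w2f.png

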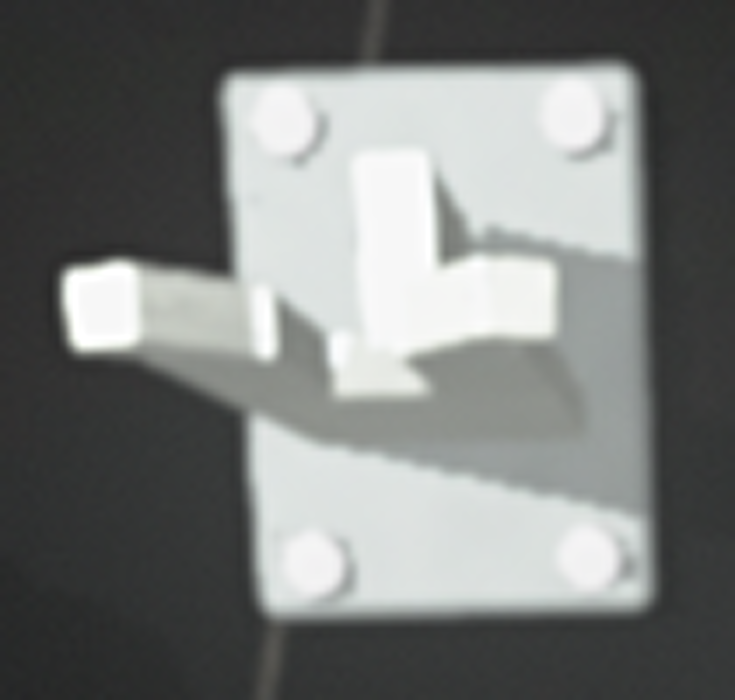

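View pics/w2t.png

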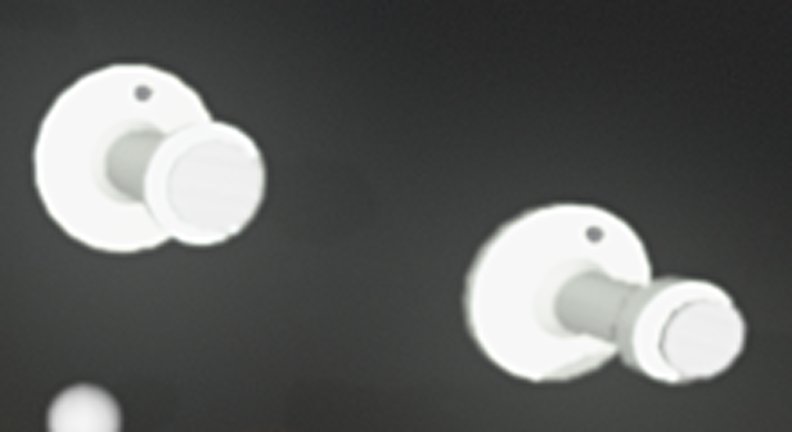

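```bash
python3 - <<'E'
from h import *
d=np.load('w2.npz');p,Rt=d['p'],d['R']
F=lambda x,y,z:wplane(215+x/7-.43,y/7-.43,z,p,Rt)
L=F(100,308,.137);Rr=F(520,297,.137)
print('prongs',L,Rr,(L+Rr)/2,'yaw',np.degrees(np.arctan2(-(Rr-L)[0]*-1*-1,-(Rr-L)[1])),np.linalg.norm(L-Rr))
print('slotbottom',F(380,372,.078))
c=[F(*q,.010) for q in[(225,70),(638,65),(652,610),(262,618)]];print(np.array(c),np.mean(c,axis=0))
f=(c[0]+c[1]-c[2]-c[3]);print('yaw base',np.degrees(np.arctan2(f[1],f[0])))
T=lambda x,y,z:wplane(350+x/3.6-.4,70+y/3.6-.4,z,p,Rt)
print('tall',T(215,185,.125),T(124,158,.004)); print('short?',T(703,337,.085),T(557,293,.004))
E
```

```text
prongs [0.68919493 0.07783874 0.137     ] [0.70029936 0.03369252 0.137     ] [0.69474714 0.05576563 0.137     ] yaw -14.11912997170869 0.0455213993002581
slotbottom [0.69392091 0.05677484 0.078     ]
[[0.73594044 0.09861879 0.01      ]
 [0.75049556 0.03732513 0.01      ]
 [0.67346701 0.01867866 0.01      ]
 [0.65835924 0.07990938 0.01      ]] [0.70456556 0.05863299 0.01      ]
yaw base 13.583140436605822
tall [ 0.66400052 -0.07518031  0.125     ] [ 0.66400265 -0.0744658   0.004     ]
short? [ 0.65378663 -0.22688775  0.085     ] [ 0.65351166 -0.22774165  0.004     ]
```

```bash
python3 -m jog '{"offset":[[-0.73,-0.45,-0.5],[-0.73,-0.45,-0.5],[-0.73,-0.45,-0.5],[-0.73,-0.45,-0.5],[0,0,0],[0,0,0],[0,0,-0.5],[0,0,-0.5],[0,0,0],[0,0,0]],"angular":[[0,0,0.03],[0,0,0],[0,0,0],[0,0,0],[0,0,0],[0,0,0],[0,0,0],[0,0,0],[0,0,0],[0,0,0]],"jaw":[60,60,60,60,60,60,60,60,60,60]}'
python3 - <<'E'
from h import *
p,Rt=tool();print(p,Rt.round(4))
im=manip.grab_frame('wrist');cv2.imwrite('pics/w3.png',im);np.savez('w3.npz',p=p,R=Rt)
E
```

```text
time: 3.0
tool_pos: [0.4539, -0.1045, 0.1327]
tool_rot: [-0.081, 0.08, -0.702, 0.703]
contact_force: [-0.2, -0.1, 0.1]
gripper_width: 0.701
[ 0.45386352 -0.10445703  0.1326567 ] [[-9.743e-01  1.400e-03  2.251e-01]
 [-2.251e-01 -5.000e-04 -9.743e-01]
 [-1.300e-03 -1.000e+00  8.000e-04]]
```

View pics/w3.png

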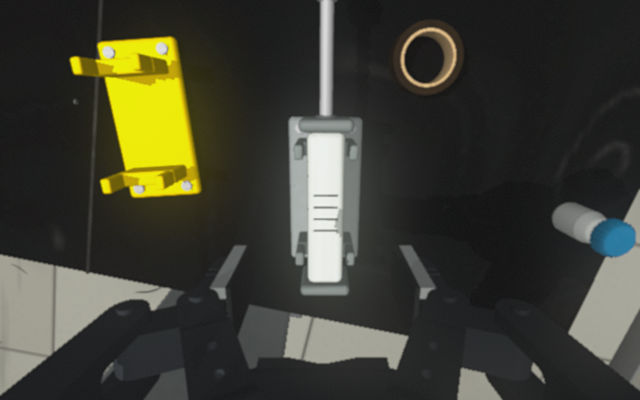

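```bash
python3 - <<'E'
from h import *
im=cv2.imread('pics/w3.png');d=np.load('w3.npz');p,Rt=d['p'],d['R']
g=im.min(axis=2).astype(int)
for v in(160,200,260):
    r=g[v];
    b=[u for u in range(295,355) if r[u]>200];print(v,b[0],b[-1])
print(g[112:140,326],g[275:300,326])
for u,v,z in[(327,117,.063),(324.5,294,.063)]:print(wplane(u,v,z,p,Rt))
E
```

```text
160 309 340
200 309 340
260 309 339
[202 202 195 169 132 109  97  96 112 128 138 145 148 147 145 141 136 127
 118 109 130 177 209 220 225 229 233 235] [231 231 232 232 229 221 190 133  89  83  96 114 128 140 143 144 144 139
 135 117  86  61  51  52  53]
[ 0.51142794 -0.09352071  0.063     ]
[ 0.39511811 -0.11907912  0.063     ]
```

```bash
python3 -m jog '{"offset":[[-0.01,-0.04,-0.4],[0,0,-0.5],[0,0,-0.5],[0,0,-0.5],[0,0,-0.23],[0,0,0],[0,0,0],[0,0,0],[0,0,0],[0,0,0],[0,0,0],[0,0,0]],"angular":[[0,0,0],[0,0,0],[0,0,0],[0,0,0],[0,0,0],[0,0,0],[0,0,0],[0,0,0],[0,0,0],[0,0,0],[0,0,0],[0,0,0]],"jaw":[60,60,60,60,60,60,60,20,10,10,10,10]}'
python3 - <<'E'
from h import *
p,Rt=tool();print(p,Rt.round(4))
im=manip.grab_frame('wrist');cv2.imwrite('pics/w4.png',im);np.savez('w4.npz',p=p,R=Rt)
E
```

```text
time: 4.25
tool_pos: [0.4535, -0.1066, 0.0262]
tool_rot: [-0.081, 0.079, -0.702, 0.703]
contact_force: [-0.7, 0.2, 7.0]
gripper_width: 0.274
[ 0.45349416 -0.10660099  0.02620045] [[-9.744e-01  2.200e-03  2.250e-01]
 [-2.250e-01 -9.000e-04 -9.744e-01]
 [-1.900e-03 -1.000e+00  1.300e-03]]
```

View pics/w4.png

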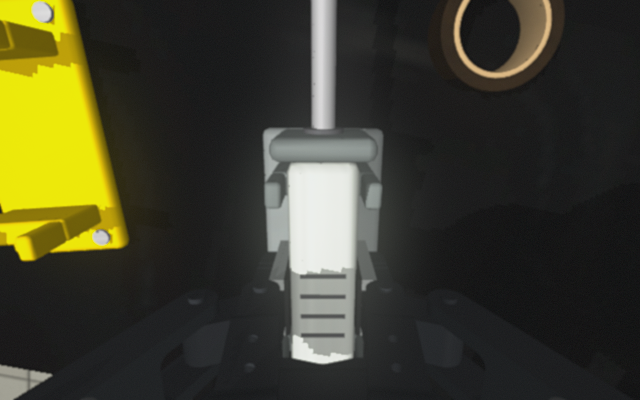

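```bash
python3 -m jog '{"offset":[[0,0,0.2],[0,0,0.4],[0,0,0.5],[0,0,0.5],[0,0,0.5],[0,0,0.5],[0,0,0.2],[0,0,0],[0,0,0]],"angular":[[0,0,0],[0,0,0],[0,0,0],[0,0,0],[0,0,0],[0,0,0],[0,0,0],[0,0,0],[0,0,0]],"jaw":[10,10,10,10,10,10,10,10,10]}'
python3 - <<'E'
from h import *
p,Rt=tool();print(p,Rt.round(4))
im=manip.grab_frame('wrist');cv2.imwrite('pics/w5.png',im);np.savez('w5.npz',p=p,R=Rt)
im=manip.grab_frame('scene');cv2.imwrite('pics/s5.png',im);crop(im,230,150,200,150,4,'pics/s5c.png')
t=manip.grab_frame('top');cv2.imwrite('pics/t5.png',t);crop(t,260,140,160,135,5,'pics/t5c.png')
s=manip.state();print(s['contact_force'],s['ft_torque'])
E
```

```text
time: 5.2
tool_pos: [0.4517, -0.1059, 0.1635]
tool_rot: [0.079, -0.081, 0.703, -0.702]
contact_force: [-0.8, -0.8, -2.6]
gripper_width: 0.273
[ 0.45166406 -0.10588238  0.16353083] [[-9.743e-01 -1.800e-03  2.250e-01]
 [-2.250e-01  7.000e-04 -9.743e-01]
 [ 1.600e-03 -1.000e+00 -1.100e-03]]
[-0.97485062  0.20456372 -2.62706823] [-0.03552225  0.02170321 -0.0216532 ]
```

View pics/w5.png

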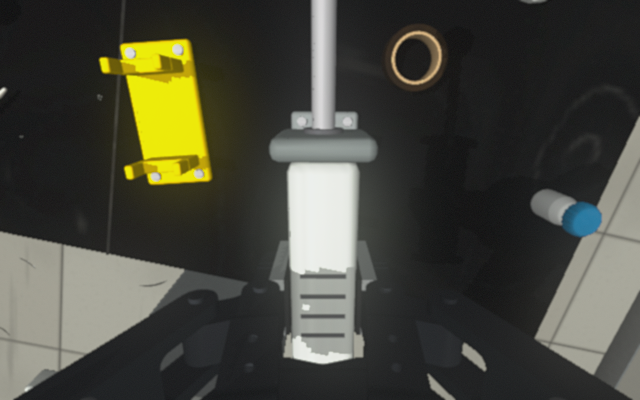

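View pics/s5c.png

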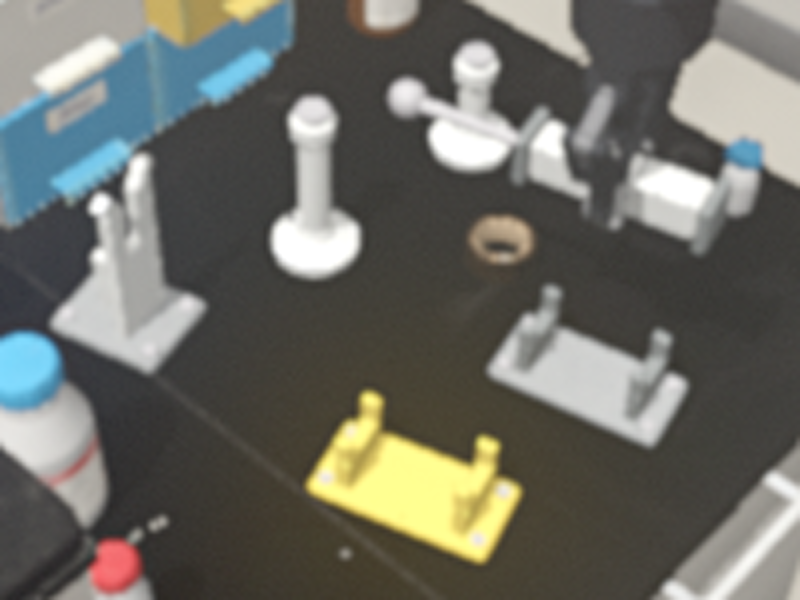

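View pics/t5c.png

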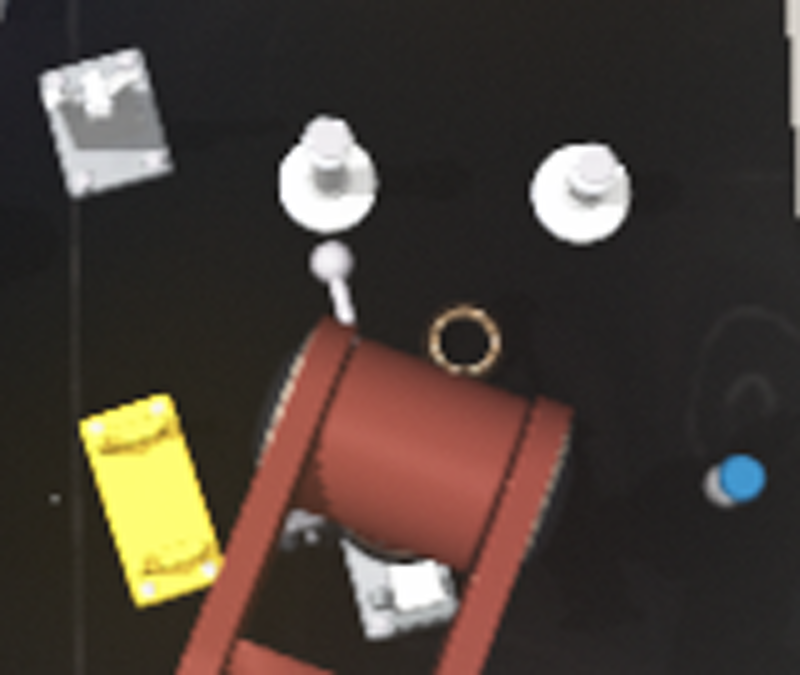

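```bash
python3 - <<'E'
from h import *
t=cv2.imread('pics/t5.png');s=cv2.imread('pics/s5.png')
T=('top',260+332/5-.4,140+261/5-.4);S=('scene',230+406/4-.4,150+98/4-.4)
print(tri(T,S),plane(*T,.183)); print(proj('top',[.5852,-.0751,.183]),T,proj('scene',[.5852,-.0751,.183]),S)
E
```

```text
[ 0.5835517  -0.07439178  0.18313133] [ 0.58391291 -0.07417523  0.183     ]
[326.33520269 191.31498978] ('top', 326.0, 191.79999999999998) [330.61916309 173.64408613] ('scene', 331.1, 174.1)
```

```bash
python3 -m jog '{"offset":[[0.28,-0.61,0],[0.28,-0.61,0],[0.28,-0.61,0],[0.28,-0.61,0],[0.28,-0.61,0],[0,0,-0.4],[0,0,-0.4],[0,0,-0.4],[0,0,0],[0,0,0]],"angular":[[0,0,0],[0,0,0],[0,0,0],[0,0,0],[0,0,0],[0,0,0],[0,0,0],[0,0,0],[0,0,0],[0,0,0]],"jaw":[10,10,10,10,10,10,10,10,10,10]}'
python3 - <<'E'
from h import *
print('vial',plane('top',260+742/5,140+478/5,.056))
p,Rt=tool();print(p,Rt.round(4))
im=manip.grab_frame('scene');cv2.imwrite('pics/s6.png',im);crop(im,290,120,150,110,5,'pics/s6c.png')
t=manip.grab_frame('top');cv2.imwrite('pics/t6.png',t);crop(t,320,140,120,90,6,'pics/t6c.png')
s=manip.state();print(s['contact_force'],s['ft_torque'])
E
```

```text
time: 6.35
tool_pos: [0.5218, -0.2582, 0.1037]
tool_rot: [0.079, -0.081, 0.703, -0.702]
contact_force: [0.7, -0.9, -1.4]
gripper_width: 0.272
vial [ 0.47373595 -0.30692237  0.056     ]
[ 0.52180393 -0.25823782  0.10371683] [[-0.9743 -0.0021  0.2251]
 [-0.2251  0.0014 -0.9743]
 [ 0.0017 -1.     -0.0018]]
[ 0.43719121  0.12022554 -1.27905439] [ 0.04127418  0.01573641 -0.00159628]
```

View pics/s6c.png

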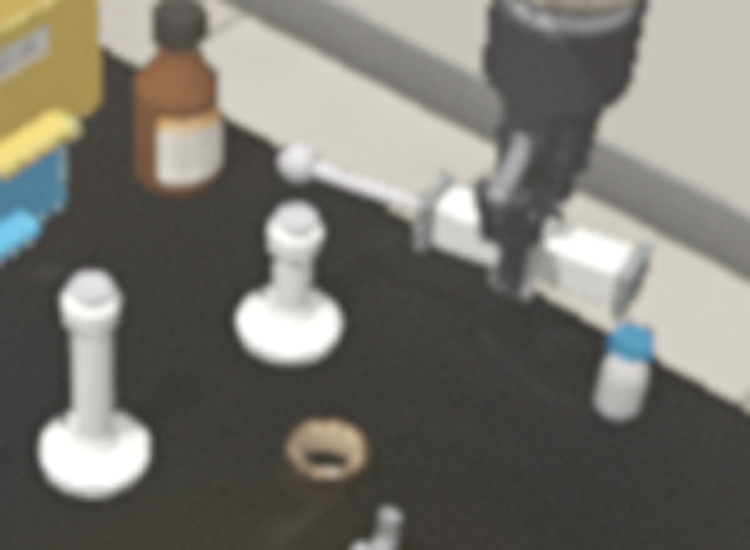

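View pics/t6c.png

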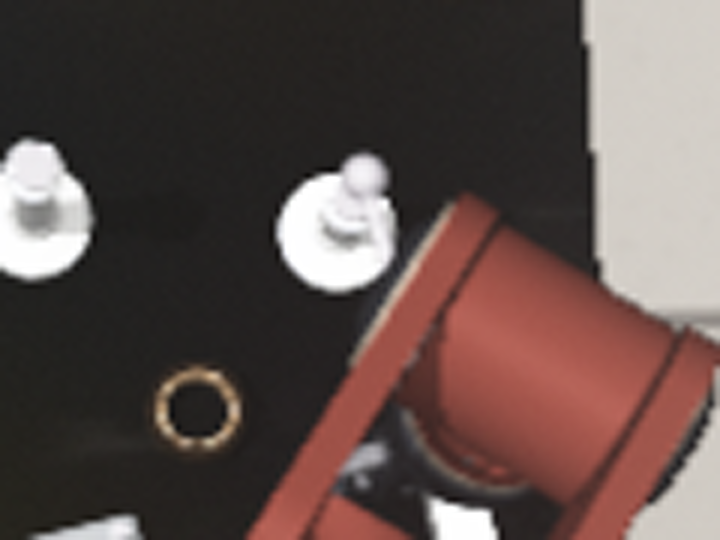

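```bash
python3 - <<'E'
from h import *
T=('top',320+365/6-.4,140+176/6-.4);S=('scene',290+299/5-.4,120+162/5-.4)
print('ball',tri(T,S),'pred',np.array([.5218+.133,-.2582+.031,.1234]),plane(*T,.1234))
T2=('top',260+597/5-.4,140+165/5-.4);S2=('scene',290+297/5-.4,120+218/5-.4)
print('foot',tri(T2,S2))
E
```

```text
ball [ 0.6549613  -0.22856557  0.12215029] pred [ 0.6548 -0.2272  0.1234] [ 0.65560274 -0.22787385  0.1234    ]
foot [ 0.6532648  -0.22826642  0.08369182]
```

```bash
python3 -m jog '{"offset":[[-0.02,0,-0.16],[0,0,-0.16],[0,0,-0.1],[0,0,-0.04],[0,0,0],[0,0,0]],"angular":[[0,0,0],[0,0,0],[0,0,0],[0,0,0],[0,0,0],[0,0,0]],"jaw":[10,10,10,10,10,10]}'; python3 -m jog '{"offset":[[0,0,-0.02],[0,0,-0.02],[0,0,0]],"angular":[[0,0,0],[0,0,0],[0,0,0]],"jaw":[10,10,10]}'; python3 -m jog '{"offset":[[0,0,-0.02],[0,0,-0.02],[0,0,0]],"angular":[[0,0,0],[0,0,0],[0,0,0]],"jaw":[10,10,10]}'
```

```text
time: 7.05
tool_pos: [0.5215, -0.2587, 0.0819]
tool_rot: [-0.08, 0.08, -0.703, 0.703]
contact_force: [-0.9, -0.5, -1.2]
gripper_width: 0.277
time: 7.35
tool_pos: [0.5214, -0.2587, 0.0798]
tool_rot: [-0.08, 0.08, -0.703, 0.703]
contact_force: [-0.4, -0.2, -1.7]
gripper_width: 0.276
time: 7.65
tool_pos: [0.5213, -0.2586, 0.0776]
tool_rot: [0.08, -0.08, 0.703, -0.702]
contact_force: [0.7, 0.1, -0.6]
gripper_width: 0.271
```

```bash
cat > q.py <<'E'
from h import *
s=manip.state();print(np.round(s['tool_pos'],4),'F',np.round(s['contact_force'],2),'T',np.round(s['ft_torque'],3))
E
python3 q.py; python3 -m jog '{"offset":[[0,0,-0.02],[0,0,-0.02],[0,0,0]],"angular":[[0,0,0],[0,0,0],[0,0,0]],"jaw":[10,10,10]}'>/dev/null; python3 q.py;python3 -m jog '{"offset":[[0,0,-0.02],[0,0,0]],"angular":[[0,0,0],[0,0,0]],"jaw":[10,10]}'>/dev/null; python3 q.py
```

```text
[ 0.5213 -0.2586  0.0776] F [ 0.74  0.12 -0.56] T [-0.     0.066  0.009]
[ 0.5215 -0.2587  0.0758] F [-0.42  0.97 -1.27] T [ 0.016 -0.002 -0.009]
[ 0.5216 -0.2587  0.0749] F [-0.26  0.31 -0.79] T [ 0.03  -0.095 -0.042]
```

```bash
python3 -m jog '{"offset":[[0,0,-0.02],[0,0,0]],"angular":[[0,0,0],[0,0,0]],"jaw":[10,10]}'>/dev/null; python3 q.py;python3 -m jog '{"offset":[[0,0,-0.02],[0,0,0]],"angular":[[0,0,0],[0,0,0]],"jaw":[10,10]}'>/dev/null; python3 q.py
python3 - <<'E'
from h import *
im=manip.grab_frame('scene');cv2.imwrite('pics/s7.png',im);crop(im,300,120,100,90,8,'pics/s7c.png')
E
```

```text
[ 0.5216 -0.2587  0.0739] F [-0.18 -1.03 -0.33] T [ 0.036 -0.101  0.038]
[ 0.5216 -0.2588  0.0729] F [0.32 0.26 0.21] T [ 0.009 -0.241 -0.007]
```

View pics/s7c.png

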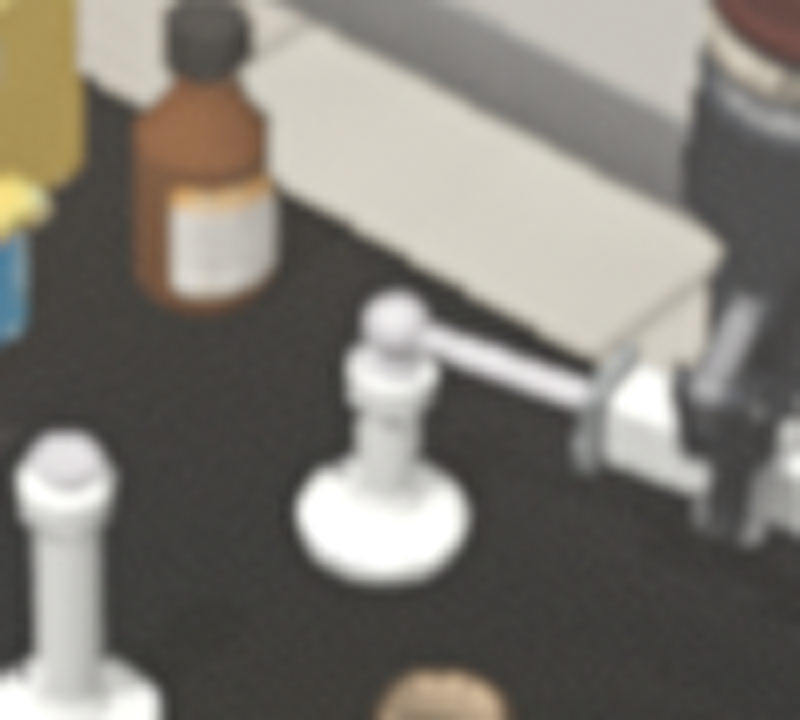

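```bash
python3 -m jog '{"offset":[[0,0,-0.01],[0,0,0],[0,0,0],[0,0,0],[0,0,0],[0,0,0]],"angular":[[0,0,0],[0,0,0],[0,0,0],[0,0,0],[0,0,0],[0,0,0]],"jaw":[10,10,10,10,10,10]}'; python3 q.py; python3 -m jog '{"offset":[[0,0,0.1],[0,0,0.4],[0,0,0.5],[0,0,0.5],[0,0,0.3],[0,0,0],[0,0,0]],"angular":[[0,0,0],[0,0,0],[0,0,0],[0,0,0],[0,0,0],[0,0,0],[0,0,0]],"jaw":[10,10,10,10,10,10,10]}'
```

```text
time: 9.2
tool_pos: [0.5215, -0.2587, 0.0724]
tool_rot: [-0.08, 0.08, -0.703, 0.703]
contact_force: [-0.0, -0.4, 0.3]
gripper_width: 0.27
[ 0.5215 -0.2587  0.0724] F [-0.01 -0.38  0.31] T [ 0.016 -0.284 -0.07 ]
time: 9.9
tool_pos: [0.521, -0.2584, 0.1614]
tool_rot: [0.08, -0.08, 0.703, -0.702]
contact_force: [-0.0, 0.3, -2.4]
gripper_width: 0.269
```

```bash
python3 -m jog '{"offset":[[0.04,0.4,0],[0.04,0.7,0],[0.04,0.7,0],[0.04,0.7,0],[0.04,0.54,0],[0,0,-0.3],[0,0,-0.3],[0,0,0],[0,0,0]],"angular":[[0,0,0],[0,0,0],[0,0,0],[0,0,0],[0,0,0],[0,0,0],[0,0,0],[0,0,0],[0,0,0]],"jaw":[10,10,10,10,10,10,10,10,10]}'
python3 - <<'E'
from h import *
p,Rt=tool();print(p,Rt.round(4))
im=manip.grab_frame('scene');cv2.imwrite('pics/s8.png',im);crop(im,270,130,120,90,6,'pics/s8c.png')
t=manip.grab_frame('top');cv2.imwrite('pics/t8.png',t);crop(t,290,140,100,80,7,'pics/t8c.png')
s=manip.state();print(s['contact_force'],s['ft_torque'])
E
```

```text
time: 10.8
tool_pos: [0.5303, -0.1073, 0.1305]
tool_rot: [0.079, -0.081, 0.703, -0.702]
contact_force: [0.3, -0.5, -1.7]
gripper_width: 0.271
[ 0.53034804 -0.10726378  0.1305034 ] [[-0.9747 -0.0032  0.2237]
 [-0.2237  0.001  -0.9747]
 [ 0.0029 -1.     -0.0016]]
[-0.39699934 -1.13181007 -1.2906135 ] [ 0.04247425 -0.01776263 -0.03072581]
```

View pics/s8c.png

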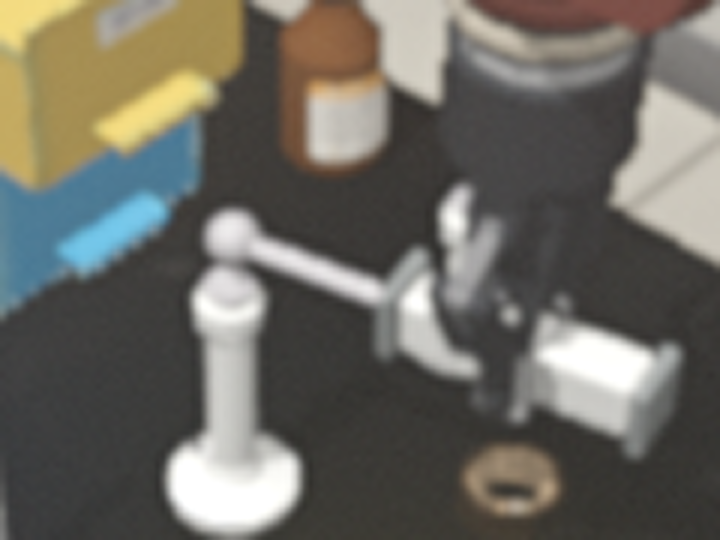

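View pics/t8c.png

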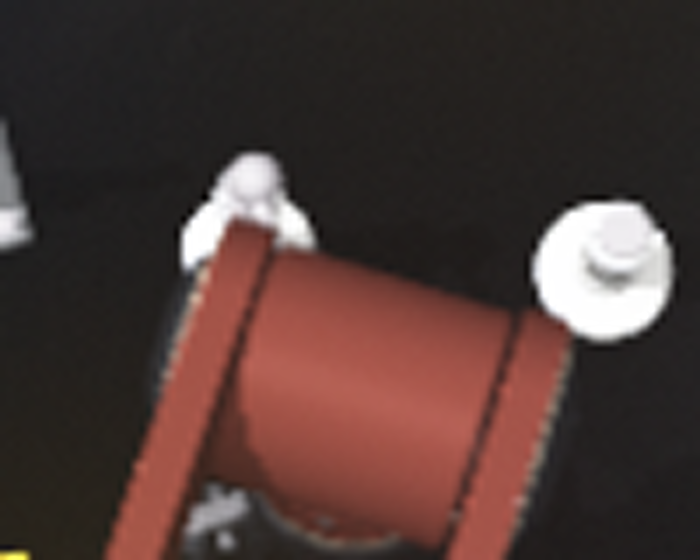

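```bash
python3 - <<'E'
from h import *
T=('top',290+254/7-.4,140+180/7-.4);S=('scene',270+232/6-.4,130+234/6-.4)
print('ball',tri(T,S),plane(*T,.150)); print('foot scene',plane('scene',270+231/6-.4,130+286/6-.4,.125))
print(proj('scene',[.6633,-.0763,.150]),S)
E
```

```text
ball [ 0.66241242 -0.07649534  0.1527552 ] [ 0.66387361 -0.07595558  0.15      ]
foot scene [ 0.66130219 -0.07532877  0.125     ]
[307.60258804 169.2330446 ] ('scene', 308.2666666666667, 168.6)
```

```bash
python3 -m jog '{"offset":[[0.01,0.02,-0.1],[0,0,-0.1],[0,0,-0.06],[0,0,-0.04],[0,0,0],[0,0,0]],"angular":[[0,0,0],[0,0,0],[0,0,0],[0,0,0],[0,0,0],[0,0,0]],"jaw":[10,10,10,10,10,10]}'>/dev/null; python3 q.py; python3 -m jog '{"offset":[[0,0,-0.02],[0,0,0]],"angular":[[0,0,0],[0,0,0]],"jaw":[10,10]}'>/dev/null; python3 q.py;python3 -m jog '{"offset":[[0,0,-0.02],[0,0,0]],"angular":[[0,0,0],[0,0,0]],"jaw":[10,10]}'>/dev/null; python3 q.py
```

```text
[ 0.532  -0.1056  0.1173] F [-0.13 -0.21 -1.68] T [ 0.002 -0.006  0.014]
[ 0.532  -0.1057  0.1164] F [-1.56 -0.59 -1.79] T [-0.011  0.049 -0.05 ]
[ 0.5321 -0.1057  0.1154] F [ 0.19 -0.03 -1.  ] T [ 0.003 -0.102 -0.001]
```

```bash
python3 -m jog '{"offset":[[-0.02,0,-0.02],[0,0,-0.02],[0,0,0]],"angular":[[0,0,0],[0,0,0],[0,0,0]],"jaw":[10,10,10]}'>/dev/null; python3 q.py; python3 -m jog '{"offset":[[0,0,-0.02],[0,0,0],[0,0,0],[0,0,0],[0,0,0]],"angular":[[0,0,0],[0,0,0],[0,0,0],[0,0,0],[0,0,0]],"jaw":[10,10,10,10,10]}'>/dev/null; python3 q.py
python3 - <<'E'
from h import *
im=manip.grab_frame('scene');cv2.imwrite('pics/s9.png',im);crop(im,270,130,120,90,6,'pics/s9c.png')
E
```

```text
[ 0.5313 -0.1057  0.1136] F [-0.28 -0.35  0.26] T [ 0.062 -0.315 -0.064]
[ 0.5312 -0.1057  0.1125] F [1.75 0.63 0.03] T [ 0.091 -0.47  -0.039]
```

View pics/s9c.png

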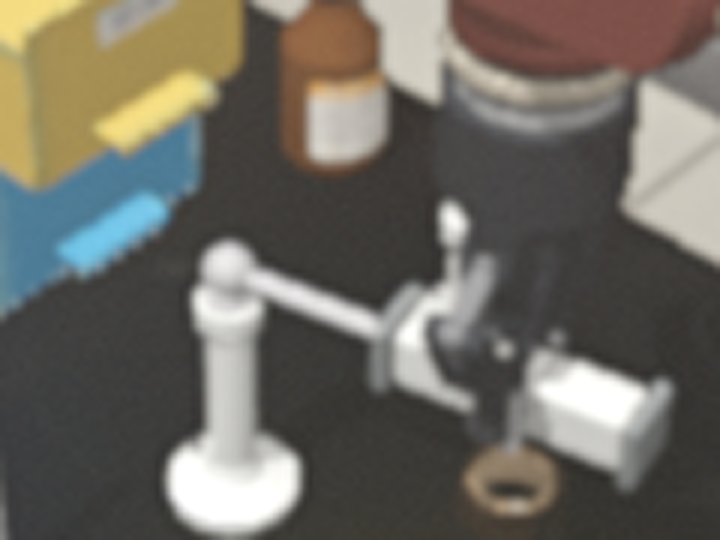

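```bash
python3 -m jog '{"offset":[[0,0,0.1],[0,0,0.4],[0,0,0.5],[0.2,0.5,0.05],[0.2,0.6,0],[0.2,0.6,0],[0.2,0.5,0],[0.19,0.48,0],[0,0,0],[0,0,0]],"angular":[[0,0,0],[0,0,0],[0,0,0],[0,0,0.06],[0,0,0.06],[0,0,0],[0,0,0],[0,0,0],[0,0,0],[0,0,0]],"jaw":[10,10,10,10,10,10,10,10,10,10]}'
python3 - <<'E'
from h import *
print('bottle',plane('top',237,182,.13))
p,Rt=tool();print(p,Rt.round(4))
im=manip.grab_frame('scene');cv2.imwrite('pics/s10.png',im);crop(im,230,140,120,100,6,'pics/s10c.png')
t=manip.grab_frame('top');cv2.imwrite('pics/t10.png',t);crop(t,250,130,100,80,7,'pics/t10c.png')
p,Rt=tool();print(p);np.savez('w10.npz',p=p,R=Rt);cv2.imwrite('pics/w10.png',manip.grab_frame('wrist'))
E
```

```text
time: 13.75
tool_pos: [0.5795, 0.0285, 0.1639]
tool_rot: [-0.084, 0.086, -0.702, 0.702]
contact_force: [0.3, 0.3, -2.9]
gripper_width: 0.274
bottle [0.62785087 0.17249322 0.13      ]
[0.57951385 0.02854566 0.16390899] [[-9.711e-01 -2.800e-03  2.385e-01]
 [-2.385e-01 -6.000e-04 -9.711e-01]
 [ 2.900e-03 -1.000e+00 -1.000e-04]]
[0.57965888 0.02770886 0.16422409]
```

View pics/s10c.png

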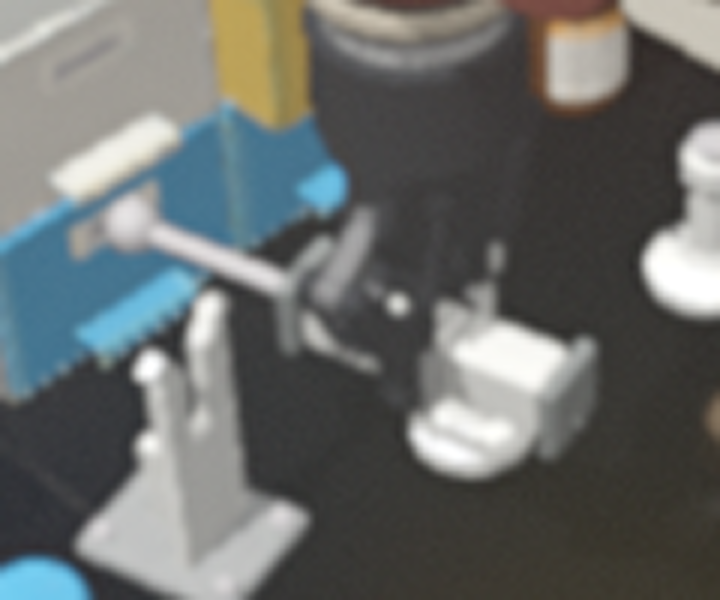

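View pics/t10c.png

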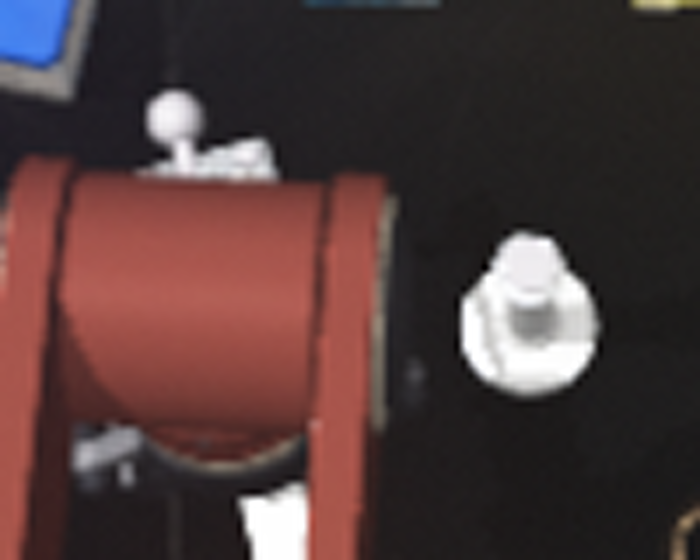

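View pics/w10.png

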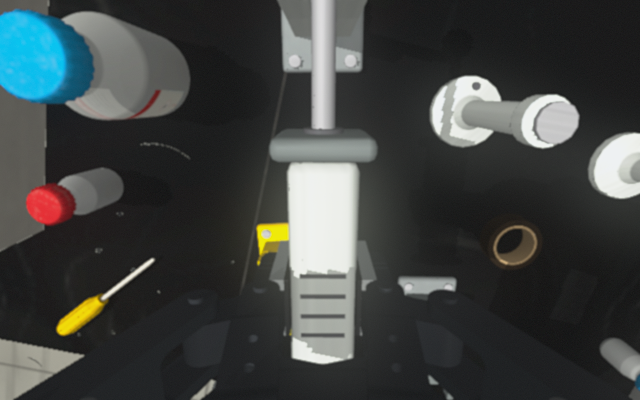

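```bash
python3 - <<'E'
from h import *
T=('top',250+175/7-.4,130+118/7-.4);S=('scene',230+130/6-.4,140+222/6-.4)
b=tri(T,S);print('ball',b,plane(*T,.1838),'pred',np.array([.5797+.1326,.0280+.0326,.184]))
print(plane('scene',230+152/6-.4,140+368/6-.4,.137),plane('scene',230+212/6-.4,140+302/6-.4,.137))
# top view t0 prongs
im=cv2.imread('pics/top0.png');crop(im,262,145,40,40,15,'pics/t0f.png')
im=cv2.imread('pics/scene0.png');crop(im,235,180,55,70,9,'pics/s0f.png')
E
```

```text
ball [0.71153084 0.06122333 0.1847465 ] [0.71195143 0.06144603 0.1838    ] pred [0.7123 0.0606 0.184 ]
[0.68430453 0.0801345  0.137     ] [0.69549605 0.03880267 0.137     ]
```

View pics/t0f.png

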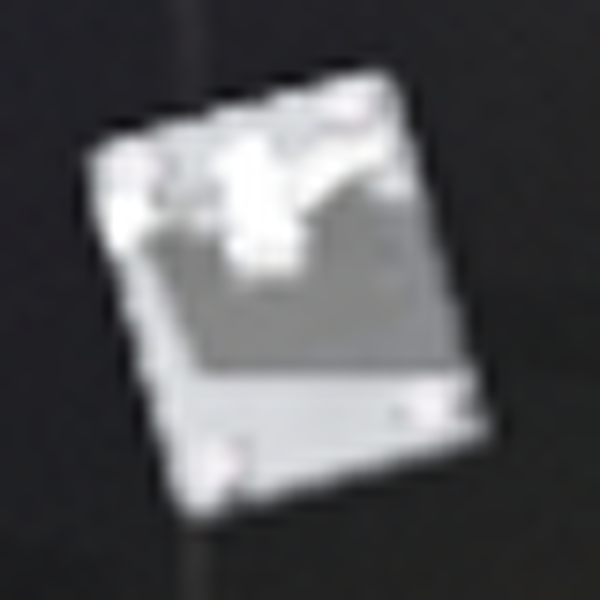

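View pics/s0f.png

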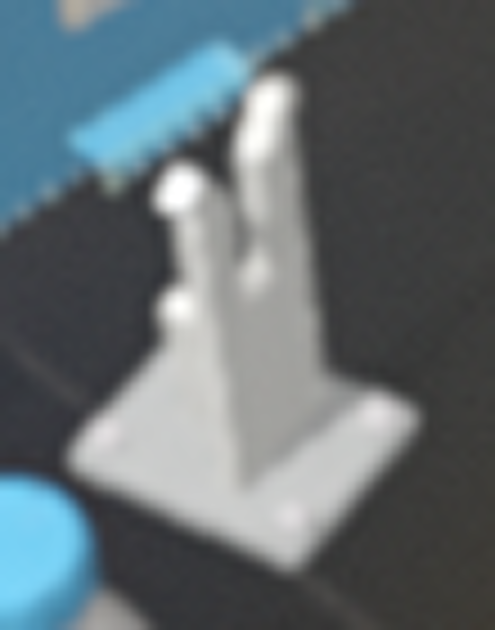

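```bash
python3 - <<'E'
from h import *
n=np.array([-.237,.9716,0]);a=np.array([.9716,.237,0])
for k,P in dict(slot_top=plane('top',279.5,161.2,.078),ball_scene=plane('scene',230+130/6-.4,140+222/6-.4,.184),ball_top=plane('top',250+175/7-.4,130+118/7-.4,.184)).items():print(k,P,'lat',P@n,'ax',P@a)
print('seat ax',np.array([.694,.0563,0])@a+.013, 'ball',np.array([.7123,.0606,0])@a)
# rod direction in wrist
im=cv2.imread('pics/w10.png');g=im.min(axis=2).astype(int)
d=np.load('w10.npz')
for v in(5,40,80,110):
    b=[u for u in range(300,345) if g[v,u]>90]; print(v,b[0],b[-1])
E
```

```text
slot_top [0.69683883 0.05770588 0.078     ] lat -0.10908377044738324 ax 0.6907249032908955
ball_scene [0.71204638 0.06063948 0.184     ] lat -0.10983767026499242 ax 0.7061958198011974
ball_top [0.71189587 0.06142701 0.184     ] lat -0.10903683567228695 ax 0.70623622792694
seat ax 0.7006335 ball 0.70643288
5 300 344
40 300 344
80 311 334
110 311 334
```

```bash
python3 -m jog '{"offset":[[0.1,0.02,0],[0.08,0.02,0],[0,0,-0.2],[0,0,-0.3],[0,0,-0.3],[0,0,-0.2],[0,0,-0.2],[0,0,0],[0,0,0]],"angular":[[0,0,0],[0,0,0],[0,0,0],[0,0,0],[0,0,0],[0,0,0],[0,0,0],[0,0,0],[0,0,0]],"jaw":[10,10,10,10,10,10,10,10,10]}'; python3 q.py
python3 - <<'E'
from h import *
im=manip.grab_frame('scene');cv2.imwrite('pics/s11.png',im);crop(im,230,140,120,100,6,'pics/s11c.png')
t=manip.grab_frame('top');cv2.imwrite('pics/t11.png',t);crop(t,250,130,60,50,12,'pics/t11c.png')
E
```

```text
time: 14.8
tool_pos: [0.5894, 0.0304, 0.1046]
tool_rot: [0.084, -0.085, 0.702, -0.702]
contact_force: [-0.8, -0.2, -2.0]
gripper_width: 0.273
[0.5894 0.0304 0.1046] F [-0.84 -0.19 -2.01] T [ 0.026  0.061 -0.049]
```

View pics/s11c.png

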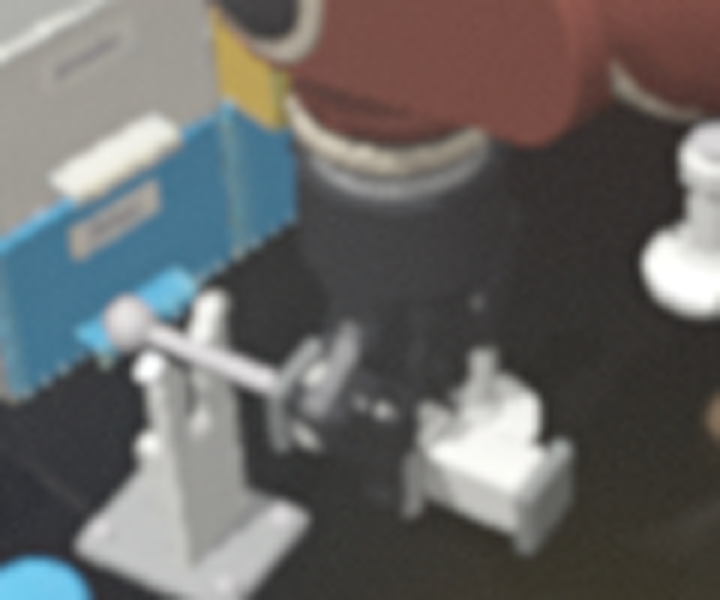

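View pics/t11c.png

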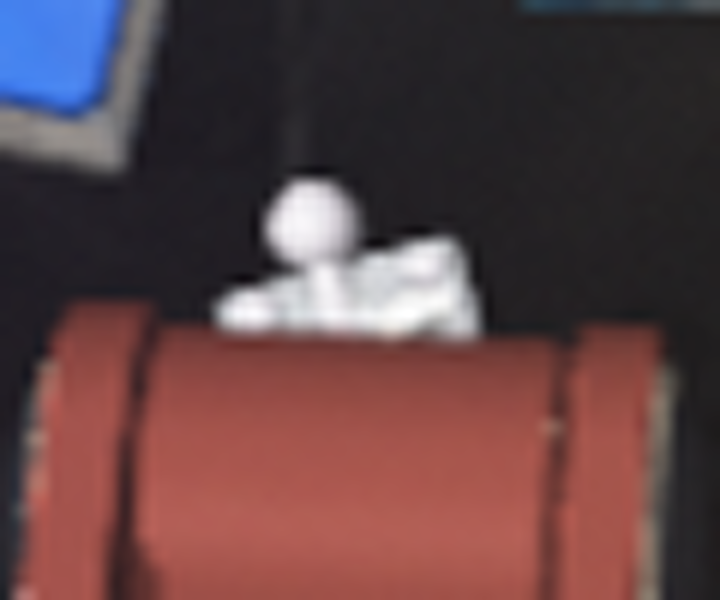

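```bash
python3 -m jog '{"offset":[[0,0,-0.15],[0,0,-0.15],[0,0,-0.15],[0,0,-0.06],[0,0,0],[0,0,0]],"angular":[[0,0,0],[0,0,0],[0,0,0],[0,0,0],[0,0,0],[0,0,0]],"jaw":[10,10,10,10,10,10]}'; python3 q.py
python3 - <<'E'
from h import *
im=manip.grab_frame('scene');cv2.imwrite('pics/s12.png',im);crop(im,230,160,90,80,8,'pics/s12c.png')
E
```

```text
time: 15.5
tool_pos: [0.5894, 0.0303, 0.0792]
tool_rot: [0.084, -0.085, 0.702, -0.702]
contact_force: [0.1, 0.3, -2.2]
gripper_width: 0.273
[0.5894 0.0303 0.0792] F [ 0.15  0.27 -2.15] T [ 0.006  0.003 -0.002]
```

View pics/s12c.png

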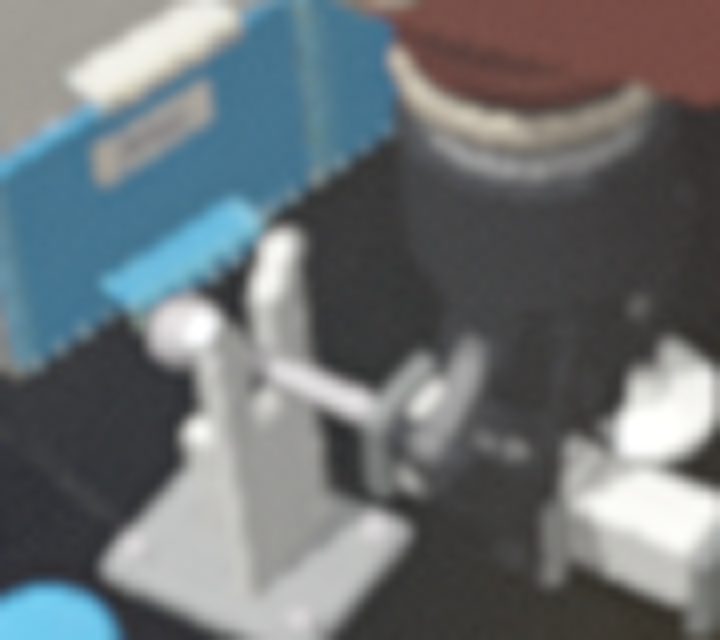

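```bash
python3 -m jog '{"offset":[[-0.1,-0.024,-0.02],[-0.1,-0.024,0],[0,0,0],[0,0,0]],"angular":[[0,0,0],[0,0,0],[0,0,0],[0,0,0]],"jaw":[10,10,10,10]}'>/dev/null; python3 q.py
for i in 1 2 3 4; do :; done
python3 -m jog '{"offset":[[-0.04,-0.01,0],[0,0,0]],"angular":[[0,0,0],[0,0,0]],"jaw":[10,10]}'>/dev/null; python3 q.py
python3 -m jog '{"offset":[[-0.04,-0.01,0],[0,0,0]],"angular":[[0,0,0],[0,0,0]],"jaw":[10,10]}'>/dev/null; python3 q.py
python3 -m jog '{"offset":[[-0.04,-0.01,0],[0,0,0]],"angular":[[0,0,0],[0,0,0]],"jaw":[10,10]}'>/dev/null; python3 q.py
python3 -m jog '{"offset":[[-0.04,-0.01,0],[0,0,0]],"angular":[[0,0,0],[0,0,0]],"jaw":[10,10]}'>/dev/null; python3 q.py
```

```text
[0.5793 0.0279 0.0784] F [ 0.12  0.82 -2.45] T [0.008 0.029 0.013]
[0.5773 0.0274 0.0784] F [ 0.41 -0.73 -0.97] T [0.004 0.03  0.006]
[0.5756 0.027  0.0784] F [ 0.82  0.63 -2.27] T [ 0.081 -0.163  0.067]
[0.5737 0.0265 0.0785] F [ 3.06  1.21 -2.59] T [ 0.146 -0.299  0.083]
[0.5715 0.026  0.0785] F [ 1.43  1.77 -1.71] T [ 0.162 -0.355  0.106]
```

```bash
python3 -m jog '{"offset":[[-0.1,-0.024,0],[-0.12,-0.03,0],[-0.12,-0.03,0],[-0.12,-0.03,0],[-0.12,-0.028,0],[0,0,0],[0,0,0],[0,0,0]],"angular":[[0,0,0],[0,0,0],[0,0,0],[0,0,0],[0,0,0],[0,0,0],[0,0,0],[0,0,0]],"jaw":[10,10,10,10,10,10,10,10]}'>/dev/null; python3 q.py
python3 - <<'E'
from h import *
im=manip.grab_frame('wrist');cv2.imwrite('pics/w13.png',im);crop(im,280,0,90,170,4,'pics/w13c.png')
im=manip.grab_frame('scene');cv2.imwrite('pics/s13.png',im);crop(im,230,160,90,80,8,'pics/s13c.png')
E
```

```text
[0.5428 0.0189 0.0788] F [ 6.96  2.4  -3.42] T [ 0.272 -0.694  0.156]
```

View pics/w13c.png

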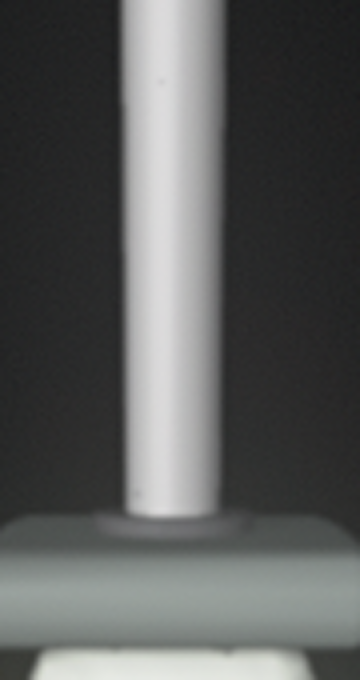

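View pics/s13c.png

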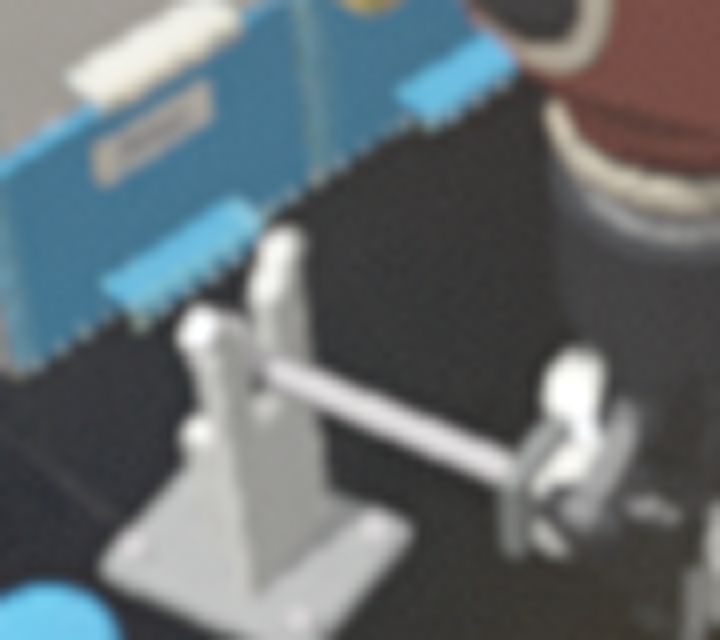

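```bash
python3 -m jog '{"offset":[[-0.04,-0.01,0],[-0.04,-0.01,0],[0,0,0],[0,0,0]],"angular":[[0,0,0],[0,0,0],[0,0,0],[0,0,0]],"jaw":[10,10,10,10]}'>/dev/null; python3 q.py
python3 - <<'E'
from h import *
im=manip.grab_frame('wrist');cv2.imwrite('pics/w14.png',im);crop(im,280,80,90,90,8,'pics/w14c.png');print(im.min(axis=2)[110:140,322])
E
```

```text
[0.539  0.0179 0.0788] F [ 7.25  3.65 -3.61] T [ 0.328 -0.756  0.164]
[210 210 210 210 210 210 209 211 209 210 211 210 210 209 210 204 187 156
 116  98 108 112 114 111 100  88  84  89 101 113]
```

View pics/w14c.png

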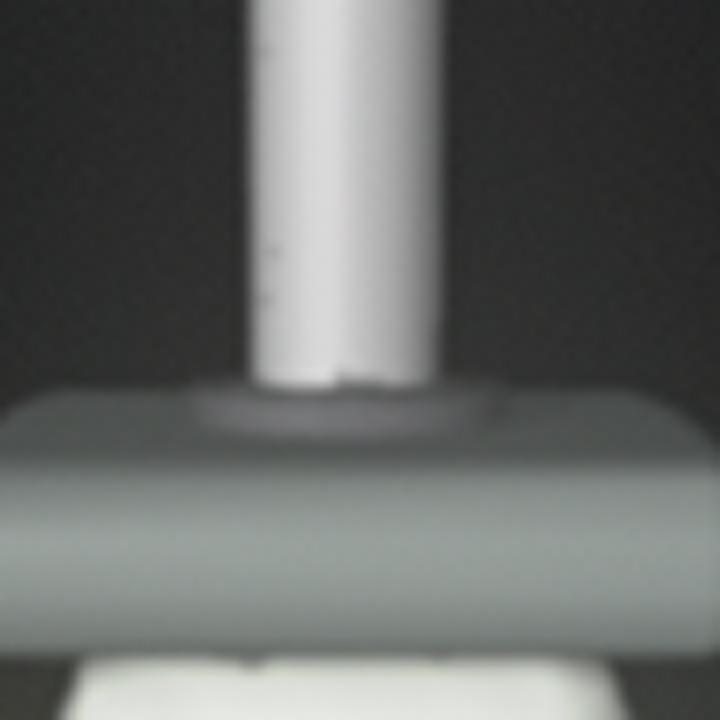

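```bash
python3 -m jog '{"offset":[[-0.02,-0.005,0],[0,0,0],[0,0,0]],"angular":[[0,0,0],[0,0,0],[0,0,0]],"jaw":[10,10,10]}'>/dev/null; python3 q.py
python3 - <<'E'
from h import *
im=manip.grab_frame('wrist');cv2.imwrite('pics/w15.png',im);crop(im,280,80,90,90,8,'pics/w15c.png');print(im.min(axis=2)[110:140,322])
E
python3 -m jog '{"offset":[[-0.02,-0.005,0],[0,0,0],[0,0,0]],"angular":[[0,0,0],[0,0,0],[0,0,0]],"jaw":[10,10,10]}'>/dev/null; python3 q.py
python3 - <<'E'
from h import *
im=manip.grab_frame('wrist');cv2.imwrite('pics/w16.png',im);crop(im,280,80,90,90,8,'pics/w16c.png');print(im.min(axis=2)[110:140,322])
E
```

```text
[0.538  0.0177 0.0788] F [ 7.01  2.46 -4.04] T [ 0.296 -0.806  0.243]
[211 211 210 211 210 209 209 210 209 209 210 209 204 186 158 125 113 116
 113 108 109 114 114 110 100  86  84  89 100 114]
[0.5371 0.0175 0.0788] F [ 6.69  2.12 -3.35] T [ 0.31  -0.754  0.163]
[210 209 210 210 211 209 209 209 210 204 187 156 120 110 116 115 115 114
 110 104 109 114 114 112 100  87  84  90 100 113]
```

View pics/w16c.png

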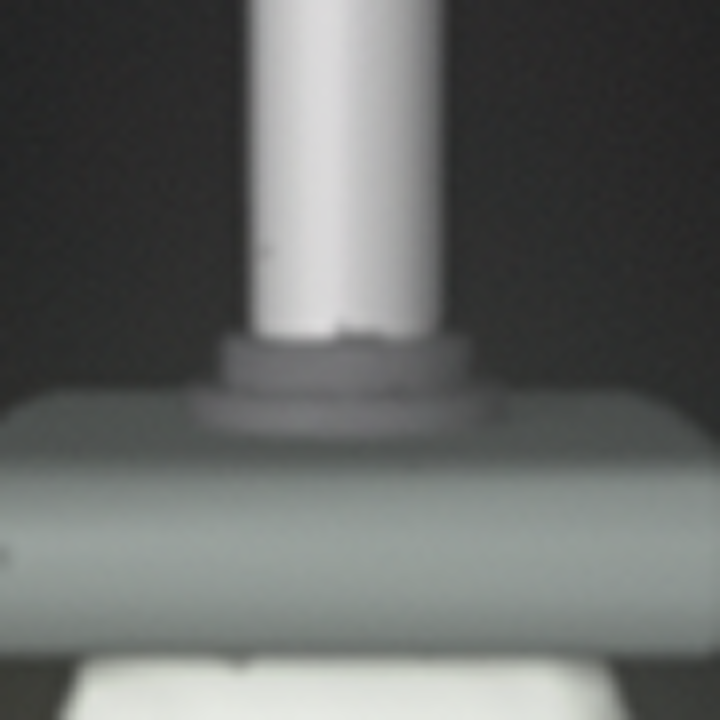

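```bash
python3 -m jog '{"offset":[[-0.02,-0.005,0],[0,0,0],[0,0,0]],"angular":[[0,0,0],[0,0,0],[0,0,0]],"jaw":[10,10,10]}'>/dev/null; python3 q.py
python3 - <<'E'
from h import *
im=manip.grab_frame('wrist');cv2.imwrite('pics/w17.png',im);crop(im,280,80,90,90,8,'pics/w17c.png');print(im.min(axis=2)[110:140,322])
E
```

```text
[0.5361 0.0172 0.0788] F [ 6.68  3.17 -4.05] T [ 0.309 -0.828  0.158]
[210 210 210 210 210 210 200 178 152 120 110 115 116 114 113 112 111 109
 100  94 106 113 114 111 100  86  83  90 101 113]
```

View pics/w17c.png

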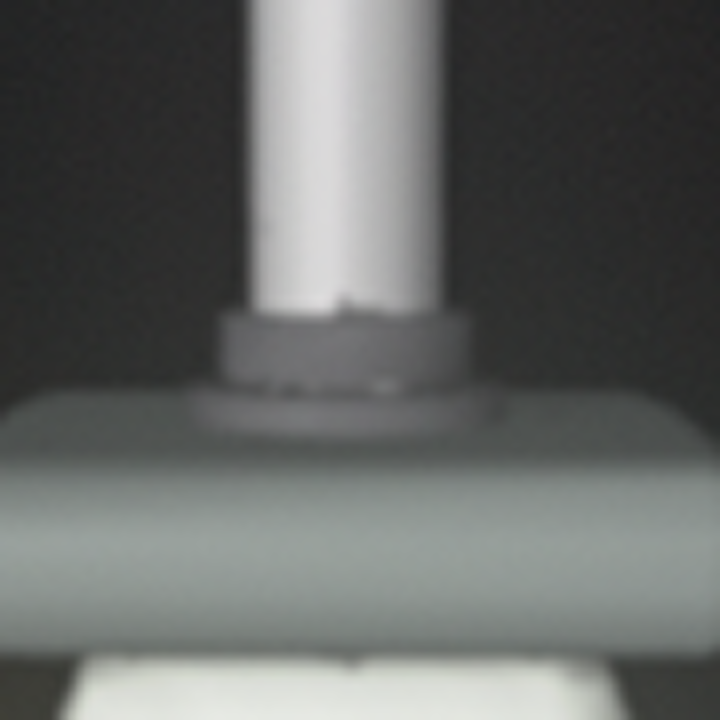

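```bash
python3 -m jog '{"offset":[[0,0,0],[0,0,0],[0,0,0],[0,0,0],[0,0,0],[0,0,0],[0,0,0],[0,0,0]],"angular":[[0,0,0],[0,0,0],[0,0,0],[0,0,0],[0,0,0],[0,0,0],[0,0,0],[0,0,0]],"jaw":[10,10,10,10,10,10,10,10]}'
python3 - <<'E'
from h import *
im=manip.grab_frame('wrist');cv2.imwrite('pics/w18.png',im);print(im.min(axis=2)[110:134,322])
im=manip.grab_frame('scene');cv2.imwrite('pics/s18.png',im);crop(im,230,160,100,80,8,'pics/s18c.png')
t=manip.grab_frame('top');cv2.imwrite('pics/t18.png',t)
T=cv2.imread('pics/top0.png');
for n,(x,y) in dict(bottle=(237,185),red=(227,223),driver=(232,260),tape=(352,208),vial=(407,236)).items():
    a=T[y-18:y+18,x-18:x+18].astype(int);b=t[y-18:y+18,x-18:x+18].astype(int);print(n,np.abs(a-b).mean().round(2))
E
```

```text
time: 19.95
tool_pos: [0.5361, 0.0173, 0.0788]
tool_rot: [0.086, -0.084, 0.702, -0.702]
contact_force: [6.2, 1.4, -3.4]
gripper_width: 0.272
[211 210 209 210 208 209 200 178 152 123 112 115 116 115 113 112 111 108
 100  94 105 113 114 110]
bottle 1.43
red 1.55
driver 1.7
tape 8.79
vial 3.08
```

View pics/s18c.png

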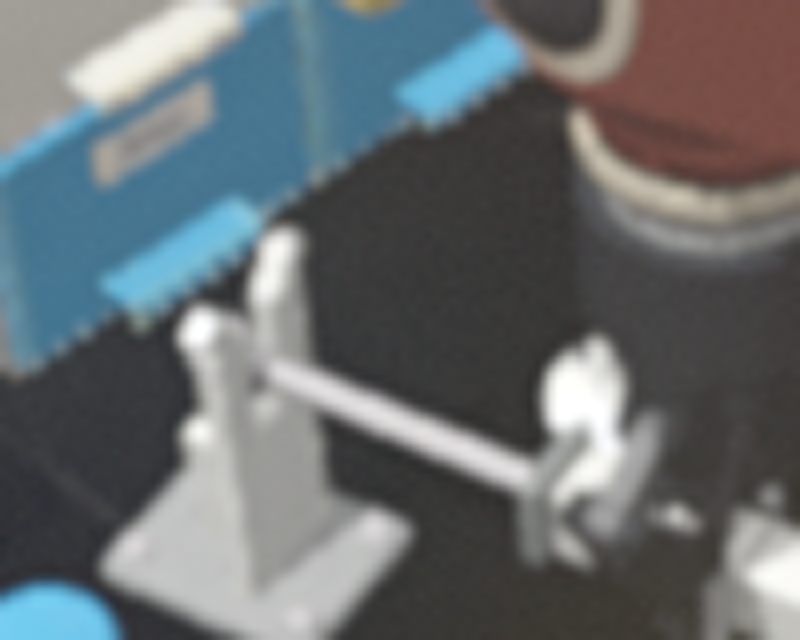

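View pics/t18.png

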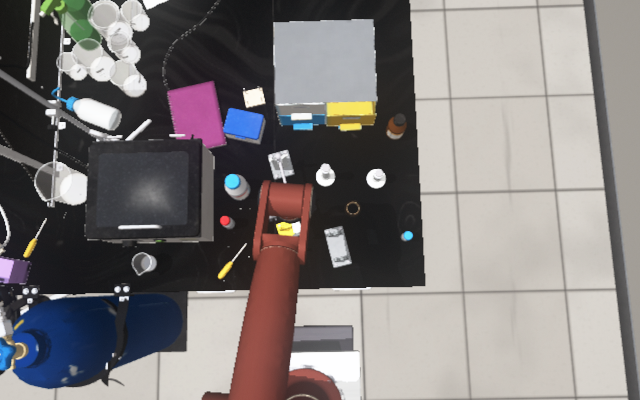

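```bash
python3 - <<'E'
from plant import manip
print(manip.job_done())
E
```

```text
the job is handed in; nothing more can be done
None
```

I lifted the gauge from the grey cradle and rested its ball on the short foot and then on the tall one. I then laid the rod in the fork slot with the ball on the far side and drew the handle back. The job was handed in at about 20 s while still holding the pull.

**Feet:** the wrist torque showed the ball pressing at roughly 2 N on the short foot. On the tall foot it was about 3.4 N, close to the plunger's 3.5 N stop. I held it there for about half a second each time.

**Ring mark:** the last wrist pictures show the 3 mm ring just clear of the mouth, and it did not move over 0.8 s of holding. From the point where the ball first touched the fork, the travel works out at about 40.3 mm. My first guess at that contact point, made from noisy force readings, gave about 1.3 mm more, so I went by the ring.

**Force:** the last pull reading was about 6.4 N, and earlier readings at the same spot were about 7 N. Both are under the nominal 7.5 N, but the sensor's noise is around 0.7 N.

**Bystanders:** the bottle, the red-capped vial, the screwdriver and the blue-capped vial match their starting picture closely. The comparison differed more around the tape roll, where the gauge was at the start and the arm is now. The roll itself looks to be in the same place.

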